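# Find and mark a bar's balance point

## Robot

A 6-joint arm with a two-finger parallel gripper is mounted at the origin on the work surface. World frame = base frame: x ahead of the robot, y to its left, z up, the work surface at z = 0. Lengths are in m, angles in rad, forces in N, time in s.
With the tool pointing down it reaches from about 0.275 to 0.875 m from the base axis. Payload 12.5 kg.
Tool frame: the origin (TCP) lies on the front face of the gripper's body, between the roots of the fingers; the fingertips stand 73 mm ahead of it and the grasp point (between the pads) lies 54 mm ahead of it; z points along the fingers, y is the direction in which the jaws open and shut (so a half turn about z gives the same grasp; the last joint's range is limited). The gripper opens to 85 mm and grips with 20 to 120 N. Pads are 22 mm wide; open, the fingers measure 114 mm over their backs; the gripper's body (76 mm by 85 mm) begins 54 mm behind the grasp point. The pads swing forward as they close: fully open they stand 13 mm farther back than shut.
Start: joints at [-1.294, 0.351, 1.652, -0, 1.139, -0.085], TCP at [0.195, -0.514, 0.304] pointing down, gripper open.
Joint ranges: [-2.75, 2.75], [-0.79, 2.1], [0.01, 2.65], [-1.57, 4.71], [0.07, 3.14], [-2.87, 2.87]. Speed limits (rad/s): [2.22, 2.22, 2.79, 3.14, 3.14, 3.14].

## Interface

Orientations are given as a rotation vector (axis times angle).
In Python, from rig import robot gives the robot as it stands.
- The arm moves only by the shell command python3 -m handwheel 'ROWS'. ROWS is JSON, a list of rows, each a list of 7 numbers: the shift along the world's x, y, z in m, then the turn, a rotation vector about the world's x, y, z in rad, then the closure in counts, from 0 (fully open) to 255 (shut). In form: [[tx, ty, tz, ax, ay, az, jaw], ...]. A call has 1 to 5 rows; each row is the pose to reach, as a shift and turn from the pose commanded when the call began; what a row does not reach only later rows make up. A row lasts 1/10 s, in which the tool goes at most 50 mm and 8.59 degrees, less where a joint would pass 70% of its speed; a pose out of reach is approached as far as the arm can. A call with a gripper value outside its range is refused whole. The fingers move at their own pace and stop on an object; the grip force is fixed at half the most. Time passes only in rows, so rows that repeat a pose let the fingers close. It gives the time, the measured TCP pose, the force and the opening at its end, in the units of the state.
- robot.observe(): the state, without advancing time (a new reading comes with each control period).
- robot.camera(name): name is "side" or "top"; returns a dict with "image" (400x640x3 uint8, red, green, blue), "intrinsics" (3x3 intrinsics, pixels), "dist_coeffs" ([k1, k2, p1, p2, k3] as OpenCV has them; the pictures are not rectified), "pose" (4x4, takes a point from camera to world coordinates). Camera axes: x right, y down, z forward; pixel columns grow to the right and rows downward; lengths in m; the calibration is good to about 2 mm. A picture is of the moment at which its call begins. There is no depth.
- robot.hand_in(): hands the job in, once; it reports no verdict.
The state is a dict: "time_s": time; "qpos": joint angles; "joint_vel": joint speeds; "tau": joint torques, N m; "ee_pos": TCP position; "tcp_rot": TCP orientation; "force": force on the tool from outside, world axes, zero at the start; "ft_torque": the same for the moment, N m; "finger_gap": finger opening in m.
Only numpy, scipy, OpenCV 4.12 (cv2) and the standard library are available. Lean on these libraries where they do the work, as an engineer would, in place of code of your own. Each camera call takes 0.05 s, during which the arm holds its last target.

## Task

The tube bar with the weighted end caps lies tipped over on the knife edge of the balancing jig. Slide it along the edge, without lifting it off and without forcing it down, until it balances level by itself on the edge alone; then set the yellow saddle marker gently astride it, directly above the knife edge, and leave both there untouched with the bar still balanced. Do not disturb the other things on the bench.

Things in the scene. Friction and masses are not known exactly. Their poses are not given: they have to be found in the camera images.
- jig: Balancing jig, fixed to the bench; its place and yaw vary. Grey base plate 80 x 210 x 10 mm; origin at the centre of its underside, z up. The bar runs along the jig's y axis: over a knife in the middle (y = 0) and between the cheeks of two blue forks at y = +68 and -68 mm. Cheeks are 28 mm apart (2 mm play each side), 8 mm thick, 12 mm long, tops 92 mm above the origin.
- knife (a point): Middle of the knife's edge, 60 mm above the jig's origin; axes as the jig's. The steel knife is 60 mm wide along x and its edge is a flat 6 mm wide along y; the ends of the edge that stick out beside the bar are painted red. The bar balances level while its balance point is over that flat.
- rest (a point): Lowest place of the top of the black rest roller in the fork at y = +68 mm, 53 mm above the jig's origin (7 mm below the edge); the fork at y = -68 mm has the same. The rests are damped and follow the bar down (its weight presses them down, about 0.1 N lifts them back to 59.5 mm): they stop it at about 0.11 rad (6 degrees) and end its rocking; near balance it takes 1 to 2 s to settle.
- bar: Loose square tube bar with a weight at each end, 360 mm long, section 24 x 24 mm, 0.45 to 0.65 kg. Origin: centre of its underside, at mid-length (60 mm above the jig's origin when level); y along the bar to its red end. At the start its middle is 20 to 30 mm to the jig's +y side and the red end is tipped down on the +y rest. Sliding it takes about 2 to 6 N; a finger left against it can keep it from tipping.
- red_end (a point): Centre of the bar's +y end face, 180 mm from mid-length. The last 40 mm of the aluminium tube are a red weight cap (+y end) and a black one (-y end), both reaching 26 mm below the tube's underside (end faces 24 mm wide, 50 mm high). Their masses are unknown: the bar's balance point lies somewhere between 5 and 60 mm from mid-length, towards the red end.
- marker: Loose yellow saddle marker, 30 g, upright on the bench. Upside-down U: roof 42 (x) by 22 (y) by 5 mm on two legs 4 mm thick, 16 mm long, with a 34 mm gap, to straddle the 24 mm bar with its y along the bar, either way round. Grip fin on the roof: 10 mm thick (x), 22 mm long (y), 36 mm high; total height 57 mm. Origin at the centre of the underside, at the legs' feet.
- marker_seat (a point): Centre of the underside of the marker's roof, 16 mm above the marker's origin; seated, it rests on the bar's upper face (84 mm above the jig's origin when level).
- bin: Bystander: small open blue bin 100 x 130 x 60 mm; origin at the centre of its underside.
- tape: Bystander: roll, 90 mm across and 40 mm high, lying flat; origin at the centre of its underside.
- driver: Bystander: screwdriver lying on the bench beyond the jig, about 200 mm long.
Things that resemble listed ones, but are neither listed nor needed, are in the scene too. Several things have the shape of the jig; the one meant has the colours described above.

How it is judged:
On the way:
1. the bar balances level on the knife edge by itself, untouched, before the marker is put on (angle between bar's own z axis and vertical below 0.035 rad and z of bar in the frame of jig between 0.054 and 0.066 m and x of bar in the frame of jig between -0.006 and 0.006 m and contact force between each of the arm, the fingers and bar below 0.05 N and contact force between marker and bar below 0.02 N), for 0.4 s.
At the end, for the whole second after the job is handed in: The bar lies balanced on the knife edge between the forks, level within 2 degrees, and the marker sits upright astride it, seated on its upper face, its middle within 8 mm of the knife edge's middle along the bar; both at rest and untouched (angle between bar's own z axis and vertical below 0.035 rad and z of bar in the frame of jig between 0.054 and 0.066 m and x of bar in the frame of jig between -0.006 and 0.006 m and contact force between each of the arm, the fingers and bar below 0.05 N and y of marker_seat in the frame of jig between -0.008 and 0.008 m and z of marker_seat in the frame of bar between 0.021 and 0.027 m and x of marker_seat in the frame of bar between -0.008 and 0.008 m and angle between marker's own z axis and vertical below 0.08 rad and linear speed of each of bar, marker below 0.02 m/s and contact force between the fingers and marker below 0.05 N).
It fails at once if the bar is lifted off the knife edge (its middle more than 25 mm above its level height) (z of bar in the frame of jig above 0.085 m).
It fails at once if the bar is pressed or jammed against the jig with more than 25 N (contact force between bar and jig above 25 N).
It fails at once if the marker is pressed on the bar with more than 18 N (contact force between marker and bar above 18 N).
It fails at once if a bystander is moved more than 20 mm (distance of any of bin, tape, driver from where it was at the start of the episode above 0.02 m).
It also fails if it takes over 72 s, if anything falls off the work surface, if the arm or the gripper's body presses on something with over 40 N, if the wrist force passes 120 N, or if a joint passes its speed limit or range.

## Working session

There is one attempt and no reset: what is moved stays moved. The work goes in short steps, Python scripts to look and compute and a shell command to move; the robot and the scene stay as the last step left them, time stands still between calls to the robot, and variables do not carry over. Pictures are saved under pics/ and viewed, and the job is handed in when it is done.

```bash
mkdir -p pics; ls; cat > h.py <<'E'
import numpy as np, cv2
from rig import robot
def snap(tag):
    out={}
    for n in ("side","top"):
        c=robot.camera(n); out[n]=c
        cv2.imwrite(f"pics/{tag}_{n}.png",c["image"][:,:,::-1])
        np.savez(f"pics/{tag}_{n}.npz",**{k:np.array(v) for k,v in c.items()})
    return out
def load(tag,n): return dict(np.load(f"pics/{tag}_{n}.npz"))
def ray(c,uv):
    p=cv2.undistortPoints(np.array([[uv]],float),np.array(c["intrinsics"]),np.array(c["dist_coeffs"]))[0,0]
    T=np.array(c["pose"]); d=T[:3,:3]@np.array([p[0],p[1],1]); return T[:3,3],d/np.linalg.norm(d)
def onz(c,uv,z):
    o,d=ray(c,uv); return o+d*(z-o[2])/d[2]
def tri(c1,uv1,c2,uv2):
    o1,d1=ray(c1,uv1);o2,d2=ray(c2,uv2)
    A=np.array([d1,-d2]).T; s=np.linalg.lstsq(A,o2-o1,rcond=None)[0]
    a=o1+s[0]*d1;b=o2+s[1]*d2; return (a+b)/2,np.linalg.norm(a-b)
def proj(c,P):
    T=np.linalg.inv(np.array(c["pose"])); 
    return cv2.projectPoints(np.array(P,float).reshape(-1,1,3),cv2.Rodrigues(T[:3,:3])[0],T[:3,3],np.array(c["intrinsics"]),np.array(c["dist_coeffs"]))[0][:,0]
E
python3 - <<'E'
from h import *
o=snap("a")
for n in o: print(n,np.round(o[n]["pose"],3).tolist(),np.round(o[n]["intrinsics"],1).tolist())
s=robot.observe(); print({k:np.round(v,3).tolist() for k,v in s.items()})
E
```

```text
pics
side [[-0.77, -0.466, 0.436, 0.102], [-0.638, 0.563, -0.525, 0.582], [-0.001, -0.683, -0.731, 0.876], [0.0, 0.0, 0.0, 1.0]] [[479.0, 0.0, 316.2], [0.0, 479.0, 200.7], [0.0, 0.0, 1.0]]
top [[0.01, -0.996, 0.092, 0.471], [-1.0, -0.009, 0.002, 0.017], [-0.001, -0.092, -0.996, 1.143], [0.0, 0.0, 0.0, 1.0]] [[387.0, 0.0, 321.6], [0.0, 387.0, 192.5], [0.0, 0.0, 1.0]]
{'time_s': 0.1, 'qpos': [-1.294, 0.351, 1.652, 0.0, 1.139, -0.085], 'joint_vel': [0.001, -0.001, -0.001, -0.003, 0.001, 0.001], 'tau': [0.0, -50.683, -29.187, -0.0, 0.003, 0.0], 'ee_pos': [0.195, -0.514, 0.303], 'tcp_rot': [-3.089, -0.565, 0.0], 'force': [0.315, -0.359, 0.149], 'ft_torque': [0.014, 0.005, -0.033], 'finger_gap': 0.085}
```

View pics/a_top.png

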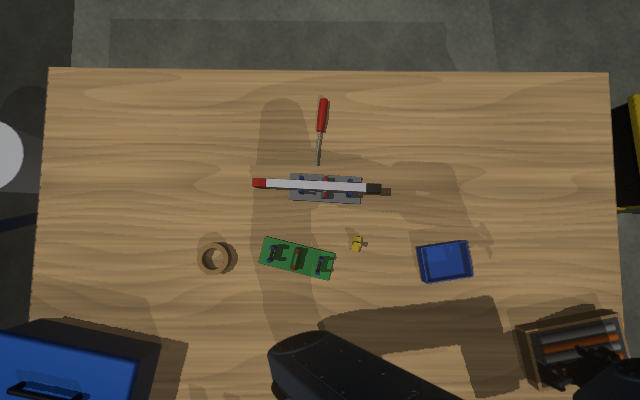

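View pics/a_side.png

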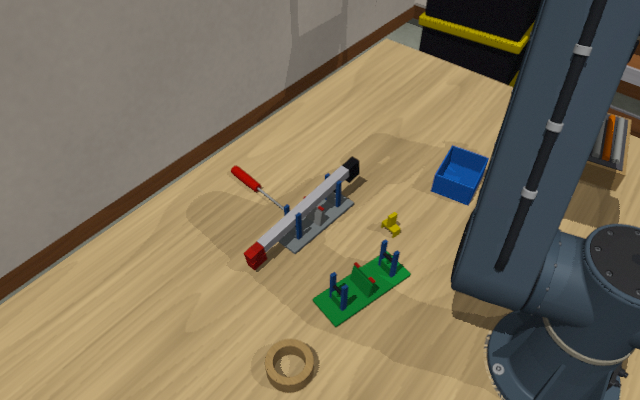

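The top view shows the grey jig near (326,188) with the red end at (258,183) and the black end at (374,189). The marker is at (358,243), and a green decoy jig is at (297,257). I'll enlarge these areas.

```bash
python3 - <<'E'
from h import *
a=load("a","top")["image"][155:275,235:405,::-1]; cv2.imwrite("pics/a1.png",cv2.resize(a,None,fx=4.7,fy=4.7,interpolation=cv2.INTER_CUBIC))
a=load("a","side")["image"][145:275,235:410,::-1]; cv2.imwrite("pics/a2.png",cv2.resize(a,None,fx=4.5,fy=4.5,interpolation=cv2.INTER_CUBIC))
E
```

```text
(no output)
```

View pics/a1.png

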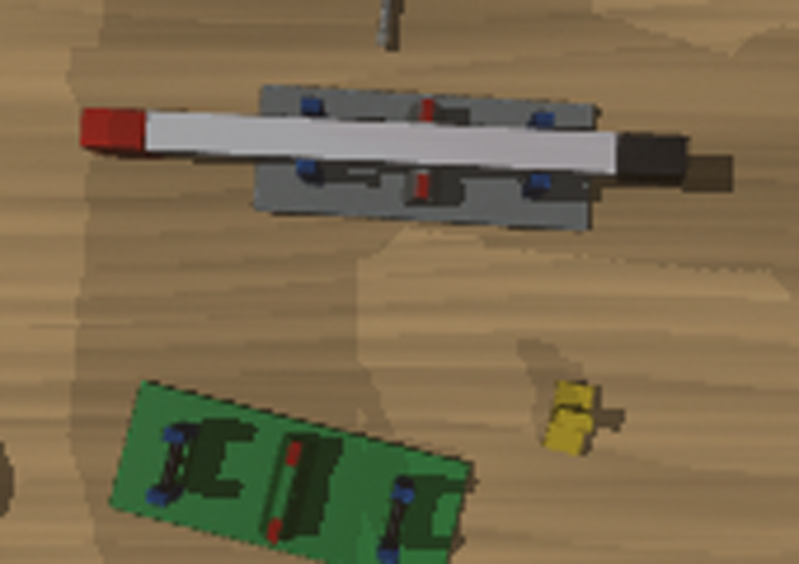

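View pics/a2.png

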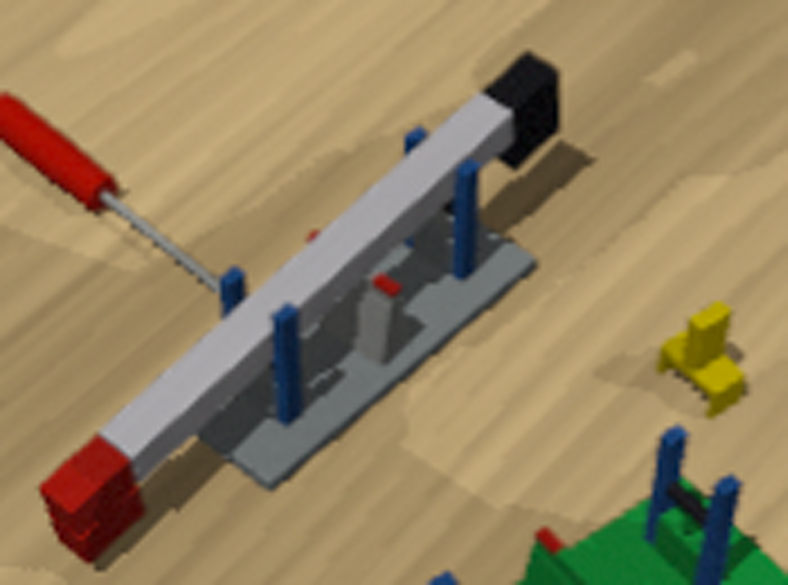

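```bash
cat >> h.py <<'E'
def hsv(c): return cv2.cvtColor(np.ascontiguousarray(c["image"]),cv2.COLOR_RGB2HSV)
def blobs(c,col,mina=4,roi=None):
    h=hsv(c)
    m={"red":cv2.inRange(h,(0,150,70),(6,255,255))|cv2.inRange(h,(174,150,70),(180,255,255)),
       "blue":cv2.inRange(h,(105,120,40),(125,255,255)),
       "yel":cv2.inRange(h,(24,150,60),(34,255,255))}[col]
    if roi: 
        z=np.zeros_like(m);u0,u1,v0,v1=roi;z[v0:v1,u0:u1]=255;m&=z
    n,l,st,ce=cv2.connectedComponentsWithStats(m)
    return [(st[i].tolist(),np.round(ce[i],2).tolist()) for i in range(1,n) if st[i,4]>=mina]
E
python3 - <<'E'
from h import *
for n in("top","side"):
    c=load("a",n); roi=(240,400,160,290) if n=="top" else (235,415,145,290)
    for col,z in(("red",.06),("blue",.092),("yel",.03)):
        for st,ce in blobs(c,col,3,roi): print(n,col,st,ce,np.round(onz(c,ce,z),4))
E
```

```text
top red [325, 176, 2, 5, 10] [325.5, 178.0] [0.6124 0.0078 0.06  ]
top red [252, 178, 14, 9, 116] [258.65, 181.92] [0.5995 0.196  0.06  ]
top red [324, 192, 2, 5, 10] [324.5, 194.0] [0.5671 0.0102 0.06  ]
top red [296, 249, 3, 5, 10] [297.1, 251.0] [0.4078 0.0847 0.06  ]
top red [292, 266, 3, 4, 9] [292.89, 267.44] [0.3628 0.0956 0.06  ]
top blue [299, 176, 4, 3, 10] [300.7, 176.8] [0.6109 0.076  0.092 ]
top blue [349, 179, 4, 2, 7] [350.29, 179.43] [ 0.6049 -0.0598  0.092 ]
top blue [298, 189, 4, 3, 9] [299.67, 189.67] [0.5755 0.0783 0.092 ]
top blue [348, 192, 4, 3, 9] [349.67, 192.67] [ 0.5685 -0.0582  0.092 ]
top blue [270, 246, 4, 3, 9] [271.33, 247.33] [0.4188 0.1522 0.092 ]
top blue [319, 258, 4, 4, 11] [320.55, 259.64] [0.3873 0.0194 0.092 ]
top blue [266, 260, 4, 2, 7] [267.71, 260.57] [0.3835 0.1611 0.092 ]
top blue [316, 272, 4, 3, 9] [317.33, 272.78] [0.3525 0.0277 0.092 ]
top yel [351, 236, 10, 16, 106] [355.92, 243.5] [ 0.4288 -0.0809  0.03  ]
side red [235, 166, 26, 26, 268] [246.25, 178.82] [0.7665 0.0487 0.06  ]
side red [318, 206, 6, 5, 19] [320.58, 207.95] [0.5663 
[... 252 characters left out ...]
 18] [371.28, 279.72] [0.3632 0.0935 0.06  ]
side blue [325, 174, 4, 5, 12] [326.25, 175.67] [ 0.6027 -0.058   0.092 ]
side blue [335, 181, 6, 26, 112] [337.79, 193.41] [ 0.5462 -0.0296  0.092 ]
side blue [284, 205, 5, 9, 35] [286.06, 208.8] [0.6051 0.0803 0.092 ]
side blue [296, 213, 6, 26, 129] [298.33, 225.81] [0.5521 0.0999 0.092 ]
side blue [379, 240, 8, 25, 82] [382.61, 249.72] [0.3772 0.0381 0.092 ]
side blue [390, 251, 9, 26, 117] [393.86, 263.07] [0.3409 0.0515 0.092 ]
side blue [330, 273, 6, 17, 77] [332.3, 280.78] [0.4098 0.1628 0.092 ]
side blue [342, 285, 5, 5, 20] [344.15, 287.45] [0.3829 0.1602 0.092 ]
side yel [381, 212, 19, 26, 260] [391.32, 224.06] [ 0.4254 -0.0793  0.03  ]
```

The jig's knife is at about (0.590, 0.009), and its y axis is about (0.048, 0.999), so the yaw is −0.048. The cheek spacing comes out at 136 mm, as it should. I'll move above and outside the red end with the jaws shut and their direction across the bar.

```bash
python3 -m handwheel '[[0.407,0.769,0,0,0,1.161,255],[0.407,0.769,0,0,0,1.161,255],[0.407,0.769,0,0,0,1.161,255],[0.407,0.769,0,0,0,1.161,255],[0.407,0.769,0,0,0,1.161,255]]'; python3 -c "
from h import *
s=robot.observe(); print({k:np.round(v,4).tolist() for k,v in s.items() if k in('ee_pos','tcp_rot','time_s','qpos')})
t=cv2.Rodrigues(np.array(s['tcp_rot'],float))[0]; print(t[:,1], np.arctan2(t[1,1],t[0,1]))"
```

```text
time_s: 0.6
ee_pos: [0.312, -0.2915, 0.3038]
tcp_rot: [-2.664, -1.665, -0.0]
force: [1.1, 0.1, 0.0]
finger_gap: 0.012
{'time_s': 0.6, 'qpos': [-0.8606, 0.1239, 1.9486, 0.0001, 1.0693, -0.4073], 'ee_pos': [0.312, -0.2915, 0.3038], 'tcp_rot': [-2.6636, -1.6654, -0.0001]}
[ 8.99012635e-01 -4.37922670e-01 -1.33076968e-04] -0.4532866943171479
```

```bash
python3 - <<'E'
from h import *
for n,r in (("top",(345,370,230,258)),("side",(375,405,205,245))):
    a=load("a",n)["image"][r[2]:r[3],r[0]:r[1],::-1]; cv2.imwrite(f"pics/m_{n}.png",cv2.resize(a,None,fx=14,fy=14,interpolation=cv2.INTER_NEAREST))
E
```

```text
(no output)
```

View pics/m_top.png

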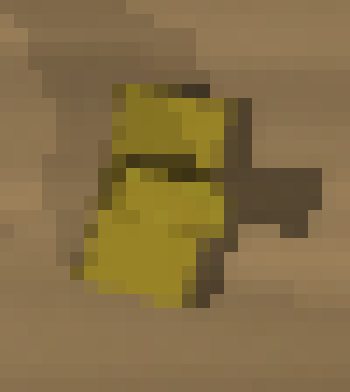

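View pics/m_side.png

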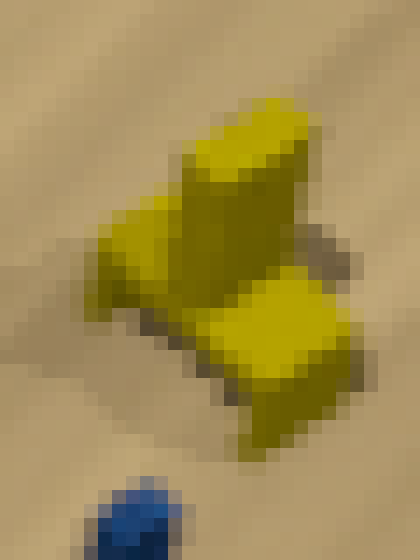

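```bash
python3 -m handwheel '[[0.290,0.5465,0,0,0,0.405,255],[0.290,0.5465,0,0,0,0.405,255],[0.290,0.5465,0,0,0,0.405,255],[0.290,0.5465,0,0,0,0.405,255],[0.290,0.5465,0,0,0,0.405,255]]';  python3 - <<'E'
from h import *
c=load("a","side")
g=lambda X,Y:(375+X/14-.5,205+Y/14-.5)
R=[onz(c,g(*p),.021) for p in((98,235),(252,382),(355,320))]
F=[onz(c,g(*p),.057) for p in((185,163),(218,183),(314,132),(275,98))]
for P in (R,F):
    print(np.round(P,4)); print([round(float(np.linalg.norm(P[i+1]-P[i])),4) for i in range(len(P)-1)])
print("roof c",(R[0]+R[2])/2,"fin c",np.mean(F,0))
d=R[1]-R[0];print("x-axis ang",np.arctan2(d[1],d[0])); d=R[2]-R[1];print("y ang",np.arctan2(d[1],d[0]));d=F[2]-F[1];print("fin y ang",np.arctan2(d[1],d[0]))
t=load("a","top"); h=lambda X,Y:(345+X/14-.5,230+Y/14-.5)
print("top fin/roof", [np.round(onz(t,h(*p),.021),4).tolist() for p in((80,280),(185,300),(235,98),(120,90))])
E
```

```text
time_s: 1.1
ee_pos: [0.4293, -0.0705, 0.3039]
tcp_rot: [2.28, 2.161, 0.0]
force: [1.5, -0.4, 0.3]
finger_gap: 0.0001
[[ 0.4514 -0.0788  0.021 ]
 [ 0.4138 -0.0686  0.021 ]
 [ 0.4079 -0.0906  0.021 ]]
[0.039, 0.0228]
[[ 0.4345 -0.0727  0.057 ]
 [ 0.428  -0.0725  0.057 ]
 [ 0.422  -0.0918  0.057 ]
 [ 0.431  -0.0939  0.057 ]]
[0.0065, 0.0201, 0.0093]
roof c [ 0.42966571 -0.08470452  0.021     ] fin c [ 0.42887977 -0.08273032  0.057     ]
x-axis ang 2.8768214228894773
y ang -1.8302042554670945
fin y ang -1.8714414145132612
top fin/roof [[0.4112, -0.0653, 0.021], [0.4074, -0.0868, 0.021], [0.4486, -0.0971, 0.021], [0.45, -0.0734, 0.021]]
```

```bash
python3 -m handwheel '[[0.173,0.3255,0,0,0,0,255],[0.173,0.3255,0,0,0,0,255],[0.173,0.3255,0,0,0,0,255],[0.173,0.3255,0,0,0,0,255],[0.173,0.3255,0,0,0,0,255]]' && python3 -m handwheel '[[0.056,0.105,0,0,0,0,255],[0.056,0.105,0,0,0,0,255],[0.056,0.105,0,0,0,0,255],[0.056,0.105,-0.05,0,0,0,255],[0.056,0.105,-0.1,0,0,0,255]]';  python3 - <<'E'
from h import *
s=robot.observe(); t=cv2.Rodrigues(np.array(s['tcp_rot'],float))[0]; print(s['ee_pos'],np.arctan2(t[1,1],t[0,1]),t[:,2])
E
```

```text
time_s: 1.6
ee_pos: [0.5466, 0.1503, 0.3036]
tcp_rot: [-2.28, -2.161, 0.001]
force: [0.9, -0.9, 0.0]
finger_gap: 0.0003
time_s: 2.1
ee_pos: [0.6024, 0.2541, 0.203]
tcp_rot: [2.279, 2.161, 0.003]
force: [1.0, -0.2, -0.4]
finger_gap: -0.0001
[0.60240231 0.25406884 0.20302895] -0.052863504983792296 [ 2.17925189e-03  7.39226973e-04 -9.99997352e-01]
```

Next I lower to TCP z ≈ 0.118, which puts the fingertip at about 0.045, and look.

```bash
python3 -m handwheel '[[0,0,-0.05,0,0,0,255],[0,0,-0.085,0,0,0,255],[0,0,-0.085,0,0,0,255]]';  python3 - <<'E'
from h import *
o=snap("b")
a=o["side"]["image"][:,:,::-1]; 
a=o["top"]["image"][130:250,215:405,::-1]; cv2.imwrite("pics/b1.png",cv2.resize(a,None,fx=4.2,fy=4.2,interpolation=cv2.INTER_CUBIC))
E
```

```text
time_s: 2.4
ee_pos: [0.5997, 0.2523, 0.1137]
tcp_rot: [-2.278, -2.158, 0.013]
force: [-1.0, -0.6, -0.7]
finger_gap: -0.0004
```

View pics/b_side.png

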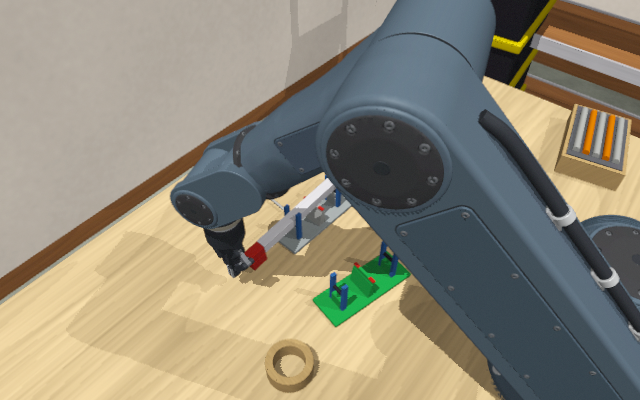

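View pics/b1.png

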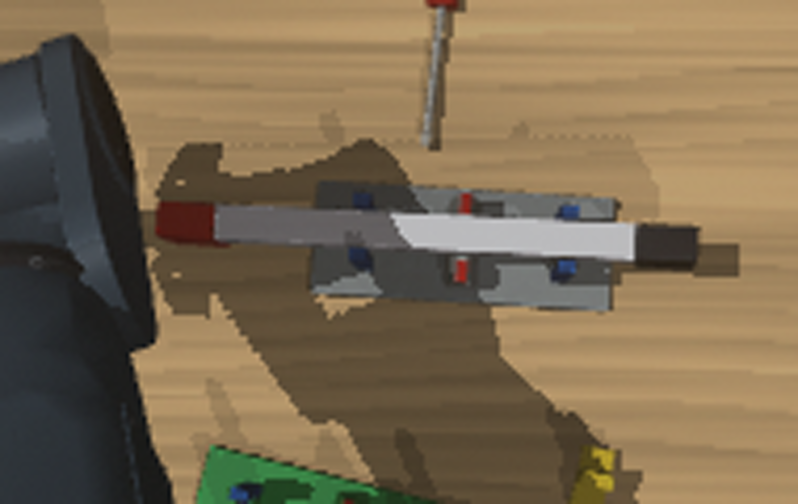

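```bash
python3 -m handwheel '[[0.001,-0.01,0.004,0,0,0,255],[0.001,-0.018,0.004,0,0,0,255],[0,-0.024,0.004,0,0,0,255],[0,-0.03,0.004,0,0,0,255],[0,-0.036,0.004,0,0,0,255]]'; python3 -m handwheel '[[0,-0.006,0,0,0,0,255],[-0.001,-0.012,0,0,0,0,255],[-0.001,-0.018,0,0,0,0,255],[-0.001,-0.023,0,0,0,0,255],[-0.001,-0.022,0,0,0,0,255]]'; python3 - <<'E'
from h import *
o=snap("c")
a=o["side"]["image"][160:290,220:400,::-1]; cv2.imwrite("pics/c1.png",cv2.resize(a,None,fx=4.2,fy=4.2,interpolation=cv2.INTER_CUBIC))
E
```

```text
time_s: 3.0
ee_pos: [0.6024, 0.217, 0.1235]
tcp_rot: [-2.281, -2.16, -0.003]
force: [0.9, 5.7, 1.6]
finger_gap: 0.0002
time_s: 3.5
ee_pos: [0.6013, 0.1946, 0.1231]
tcp_rot: [2.281, 2.16, 0.0]
force: [-0.1, 0.4, -0.8]
finger_gap: -0.0001
```

View pics/c1.png

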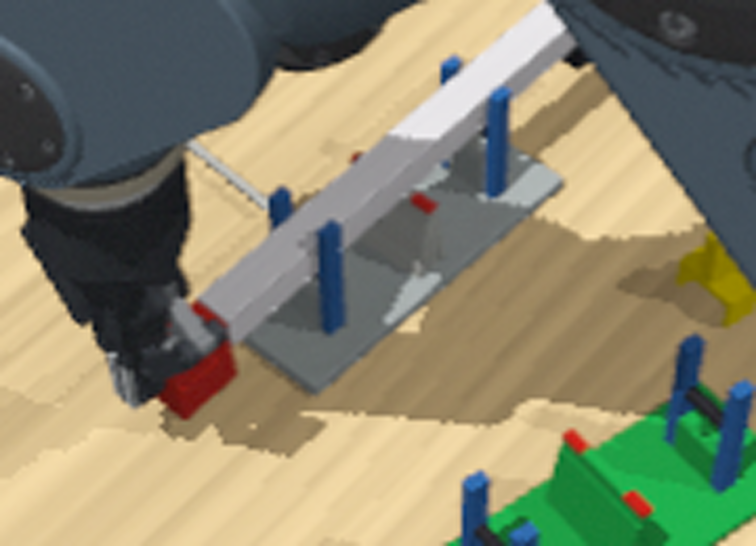

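The bar is still tipped: the red cap is low at about (200,375) in the crop. From here I advance 5 mm, back off, wait and look.

```bash
cat >> h.py <<'E'
def sidecrop(tag):
    c=robot.camera("side"); np.savez(f"pics/{tag}_side.npz",**{k:np.array(v) for k,v in c.items()})
    a=c["image"][190:280,230:350,::-1]; cv2.imwrite(f"pics/{tag}.png",cv2.resize(a,None,fx=5,fy=5,interpolation=cv2.INTER_CUBIC))
    h=hsv(c)[215:270,240:300]; m=cv2.inRange(h,(0,150,60),(6,255,255))|cv2.inRange(h,(174,150,60),(180,255,255))
    ys,xs=np.nonzero(m); i=ys.argmax(); print("red bottom",xs[i]+240,ys[i]+215,"centroid",xs.mean()+240,ys.mean()+215,len(xs))
E
python3 -m handwheel '[[0,-0.003,0,0,0,0,255],[0,-0.006,0,0,0,0,255],[0,-0.004,0,0,0,0,255],[0,-0.004,0,0,0,0,255],[0,-0.004,0,0,0,0,255]]'; python3 -c "
from h import *
sidecrop('d1')"
python3 -m handwheel '[[-0.001,-0.004,0,0,0,0,255],[-0.001,-0.007,0,0,0,0,255],[-0.001,-0.005,0,0,0,0,255],[-0.001,-0.005,0,0,0,0,255],[-0.001,-0.005,0,0,0,0,255]]'; python3 -c "
from h import *
sidecrop('d2')"
```

```text
time_s: 4.1
ee_pos: [0.6011, 0.1912, 0.1228]
tcp_rot: [2.281, 2.161, -0.0]
force: [0.1, -0.0, -0.2]
finger_gap: 0.0003
red bottom 264 258 centroid 268.07954545454544 248.6875 176
time_s: 4.65
ee_pos: [0.6001, 0.1861, 0.1229]
tcp_rot: [2.28, 2.161, -0.0]
force: [0.3, 0.6, -0.0]
finger_gap: 0.0002
red bottom 266 256 centroid 270.4393063583815 247.121387283237 173
```

View pics/d2.png

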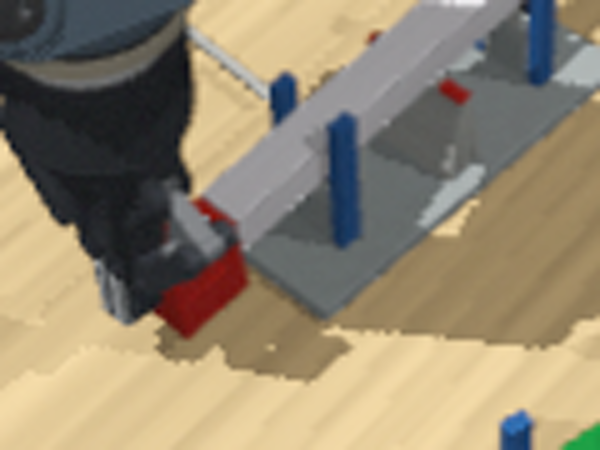

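Still tipped, with the cap bottom at about (266,256). I'll keep stepping, with a stop check on cap rise after each step.

```bash
cat > chk.py <<'E'
import sys
from h import *
import io,contextlib
c=robot.camera("side"); h=hsv(c)[215:270,240:300]; m=cv2.inRange(h,(0,150,60),(6,255,255))|cv2.inRange(h,(174,150,60),(180,255,255))
ys,xs=np.nonzero(m); i=ys.argmax(); u,v=xs[i]+240,ys[i]+215
# line of tipped cap-bottom: v = 256 -0.8*(u-266)
dev=v-(256-0.8*(u-266)); print("bottom",u,v,"dev",round(float(dev),1),"n",len(xs))
cv2.imwrite("pics/last.png",cv2.resize(c["image"][190:280,230:350,::-1],None,fx=5,fy=5,interpolation=cv2.INTER_CUBIC))
sys.exit(1 if dev<-2.5 else 0)
E
python3 -m handwheel '[[0,-0.004,0,0,0,0,255],[0,-0.007,0,0,0,0,255],[0,-0.005,0,0,0,0,255],[0,-0.005,0,0,0,0,255],[0,-0.005,0,0,0,0,255]]' && python3 -m handwheel '[[0,0,0,0,0,0,255],[0,0,0,0,0,0,255],[0,0,0,0,0,0,255],[0,0,0,0,0,0,255]]' && python3 chk.py && python3 -m handwheel '[[0,-0.004,0,0,0,0,255],[0,-0.007,0,0,0,0,255],[0,-0.005,0,0,0,0,255],[0,-0.005,0,0,0,0,255],[0,-0.005,0,0,0,0,255]]' && python3 -m handwheel '[[0,0,0,0,0,0,255],[0,0,0,0,0,0,255],[0,0,0,0,0,0,255],[0,0,0,0,0,0,255]]' && python3 chk.py
```

```text
time_s: 5.2
ee_pos: [0.6001, 0.1811, 0.1228]
tcp_rot: [2.28, 2.161, -0.0]
force: [-0.3, 0.1, -0.0]
finger_gap: -0.0001
time_s: 5.6
ee_pos: [0.6001, 0.1812, 0.1229]
tcp_rot: [-2.281, -2.161, 0.0]
force: [-0.9, 0.3, 0.9]
finger_gap: -0.0002
bottom 266 251 dev -5.0 n 137
```

View pics/last.png

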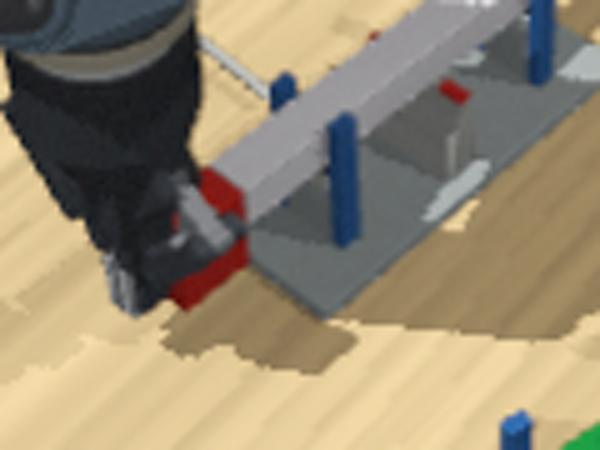

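The red cap has risen: its bottom is at (266,251), up from about 256. I'll back off well clear and let it settle.

```bash
python3 -m handwheel '[[0.0,0.005,0,0,0,0,255],[0.001,0.02,0,0,0,0,255],[0.001,0.02,0,0,0,0,255],[0.001,0.02,0,0,0,0,255],[0.001,0.02,0,0,0,0,255]]'; python3 chk.py; python3 -m handwheel '[[0,0,0,0,0,0,255],[0,0,0,0,0,0,255],[0,0,0,0,0,0,255],[0,0,0,0,0,0,255],[0,0,0,0,0,0,255]]';python3 chk.py; python3 -m handwheel '[[0,0,0,0,0,0,255],[0,0,0,0,0,0,255],[0,0,0,0,0,0,255],[0,0,0,0,0,0,255],[0,0,0,0,0,0,255]]';python3 chk.py
```

```text
time_s: 6.15
ee_pos: [0.6011, 0.2013, 0.1228]
tcp_rot: [-2.28, -2.161, 0.0]
force: [-0.1, 0.0, 0.5]
finger_gap: -0.0001
bottom 266 252 dev -4.0 n 270
time_s: 6.7
ee_pos: [0.6011, 0.2011, 0.1229]
tcp_rot: [-2.281, -2.161, 0.0]
force: [1.2, -0.1, 0.3]
finger_gap: 0.0
bottom 266 252 dev -4.0 n 271
time_s: 7.25
ee_pos: [0.6012, 0.2012, 0.1229]
tcp_rot: [2.281, 2.161, 0.0]
force: [-0.2, -0.1, 0.0]
finger_gap: 0.0001
bottom 266 252 dev -4.0 n 273
```

View pics/last.png

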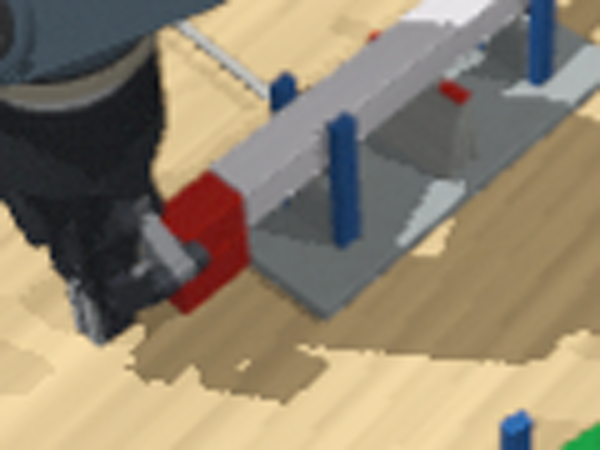

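The bar is settled and at rest. I'll raise the arm away toward the marker, opening the jaws, then measure the tilt.

```bash
python3 -m handwheel '[[0,0.01,0.04,0,0,0,255],[0,0.01,0.09,0,0,0,200],[-0.03,-0.03,0.12,0,0,-0.205,100],[-0.172,-0.284,0.12,0,0,-0.205,0],[-0.172,-0.284,0.12,0,0,-0.205,0]]';python3 -m handwheel '[[-0.112,-0.216,0,0,0,0,0],[-0.112,-0.216,0,0,0,0,0],[-0.112,-0.216,0,0,0,0,0],[-0.112,-0.216,0,0,0,0,0],[-0.112,-0.216,0,0,0,0,0]]'; python3 - <<'E'
from h import *
s=robot.observe(); t=cv2.Rodrigues(np.array(s['tcp_rot'],float))[0]; print(s['ee_pos'],np.arctan2(t[1,1],t[0,1]),t[:,2])
o=snap("e")
a=o["side"]["image"][140:280,230:410,::-1]; cv2.imwrite("pics/e1.png",cv2.resize(a,None,fx=4.2,fy=4.2,interpolation=cv2.INTER_CUBIC))
a=o["top"]["image"][130:270,215:405,::-1]; cv2.imwrite("pics/e2.png",cv2.resize(a,None,fx=4.2,fy=4.2,interpolation=cv2.INTER_CUBIC))
E
```

```text
time_s: 7.8
ee_pos: [0.5254, 0.0888, 0.2409]
tcp_rot: [2.49, 1.914, 0.003]
force: [0.8, -0.5, 0.6]
finger_gap: 0.0581
time_s: 8.3
ee_pos: [0.413, -0.1279, 0.2403]
tcp_rot: [2.489, 1.915, 0.0]
force: [0.6, -0.1, 0.6]
finger_gap: 0.0849
[ 0.41303241 -0.12790728  0.24029522] -0.25920406474329294 [ 4.89671825e-04 -3.33056929e-04 -9.99999825e-01]
```

View pics/e1.png

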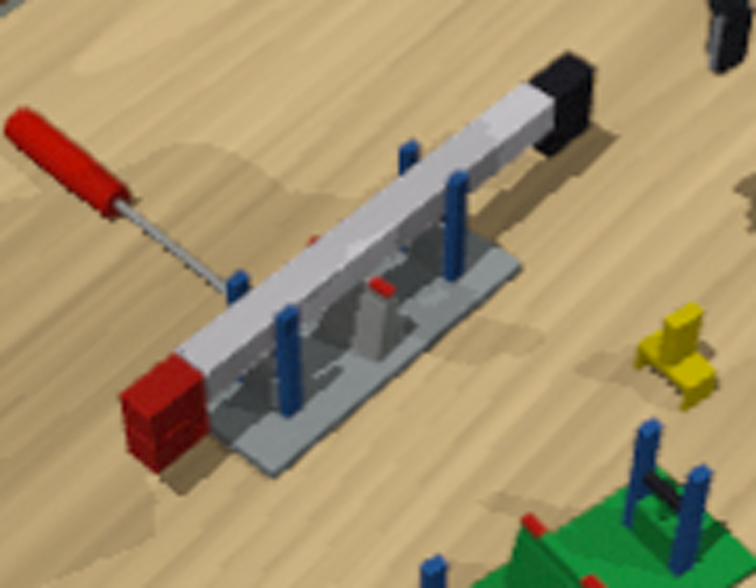

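View pics/e2.png

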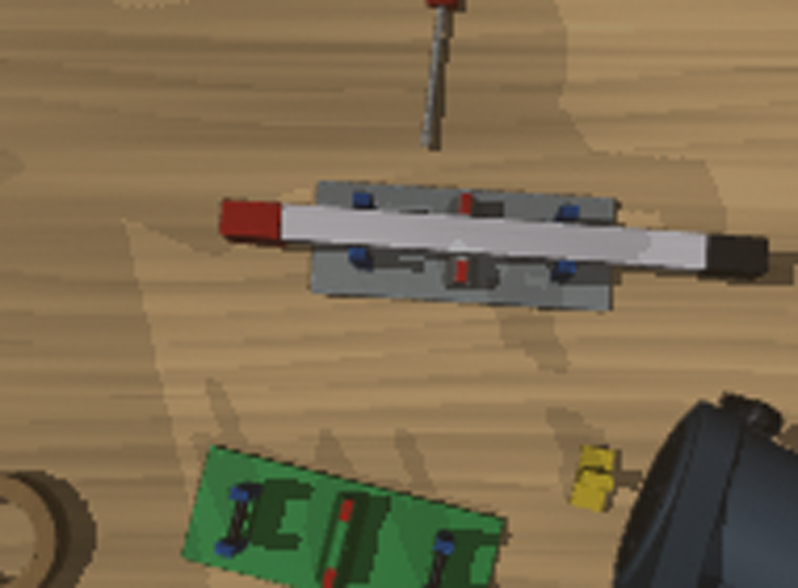

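```bash
python3 - <<'E'
from h import *
c=load("e","side"); t=load("e","top")
g=lambda X,Y:(230+X/4.2-.5,140+Y/4.2-.5)
K=np.array([.590,.0085]);ey=np.array([.048,.9988]);ex=np.array([.9988,-.048])
def onplane(p,off):
    o,d=ray(c,g(*p)); s=(off-(o[:2]-K)@ex)/(d[:2]@ex); P=o+s*d; return np.round([(P[:2]-K)@ey,P[2]],4)
for nm,p,off in(("redseam near top",(206,378),-.012),("red seam far top",(178,355),.012),("blk near",(554,100),-.012),("blk far",(530,84),.012),("red end near bottom",(158,472),-.012),("blk near inner bottom",(540,155),-.012),
 ("redseam near bot",(212,407),-.012),("cheek +y near top",(289,309),-.018),("cheek -y near top",(458,174),-.018),("cheek+ far",(238,275),.018),("cheek- far",(409,144),.018),("knife near",(381,288),-.024),):
    print(nm,onplane(p,off))
print("z=.084 seams", [np.round(onz(c,g(*p),.084),4).tolist() for p in((206,378),(178,355),(554,100),(530,84))])
h=lambda X,Y:(215+X/4.2-.5,130+Y/4.2-.5)
print("top", [np.round(onz(t,h(*p),.084),4).tolist() for p in((282,222),(706,253),(219,219),(768,258))])
for st,ce in blobs(t,"red",3,(240,400,160,215)): print("red",st,ce,np.round(onz(t,ce,.06),4))
for st,ce in blobs(t,"blue",3,(240,400,160,215)): print("blue",st,ce,np.round(onz(t,ce,.092),4))
E
```

```text
redseam near top [0.1197 0.082 ]
red seam far top [0.1168 0.0785]
blk near [-0.1642  0.082 ]
blk far [-0.1723  0.0746]
red end near bottom [0.158  0.0399]
blk near inner bottom [-0.1551  0.044 ]
redseam near bot [0.1174 0.0562]
cheek +y near top [0.0642 0.0935]
cheek -y near top [-0.0706  0.0937]
cheek+ far [0.0656 0.0942]
cheek- far [-0.0704  0.0935]
knife near [-0.0007  0.0612]
z=.084 seams [[0.5825, 0.1298, 0.084], [0.6041, 0.1277, 0.084], [0.569, -0.1532, 0.084], [0.5879, -0.1554, 0.084]]
top [[0.596, 0.1287, 0.084], [0.5782, -0.1493, 0.084], [0.5976, 0.17, 0.084], [0.5753, -0.1898, 0.084]]
red [325, 176, 2, 5, 10] [325.5, 178.0] [0.6124 0.0078 0.06  ]
red [267, 178, 15, 9, 117] [274.41, 181.73] [0.6004 0.1516 0.06  ]
red [324, 192, 2, 5, 10] [324.5, 194.0] [0.5671 0.0102 0.06  ]
blue [299, 176, 4, 3, 9] [300.67, 176.67] [0.6113 0.076  0.092 ]
blue [349, 179, 4, 2, 7] [350.29, 179.43] [ 0.6049 -0.0598  0.092 ]
blue [298, 189, 4, 2, 8] [299.5, 189.5] [0.5759 0.0787 0.092 ]
blue [348, 192, 4, 3, 9] [349.67, 192.67] [ 0.5685 -0.0582  0.092 ]
```

The bar is level: both seams' near-top corners read z = 0.082, with the forks and knife as expected. Its middle is about 22 mm on the −y side. Next is the marker, whose centre is about (0.429, −0.083) with yaw −0.26.

```bash
python3 -m handwheel '[[0.0163,0.0449,0,0,0,0,0],[0.0163,0.0449,-0.05,0,0,0,0],[0.0163,0.0449,-0.1,0,0,0,0],[0.0163,0.0449,-0.1,0,0,0,0]]'; python3 - <<'E'
from h import *
o=snap("f")
a=o["side"]["image"][170:270,320:460,::-1]; cv2.imwrite("pics/f1.png",cv2.resize(a,None,fx=5,fy=5,interpolation=cv2.INTER_CUBIC))
a=o["top"]["image"][200:290,300:420,::-1]; cv2.imwrite("pics/f2.png",cv2.resize(a,None,fx=5,fy=5,interpolation=cv2.INTER_CUBIC))
E
```

```text
time_s: 8.8
ee_pos: [0.4281, -0.08, 0.1354]
tcp_rot: [-2.482, -1.912, 0.01]
force: [-0.5, -0.3, 0.7]
finger_gap: 0.085
```

View pics/f1.png

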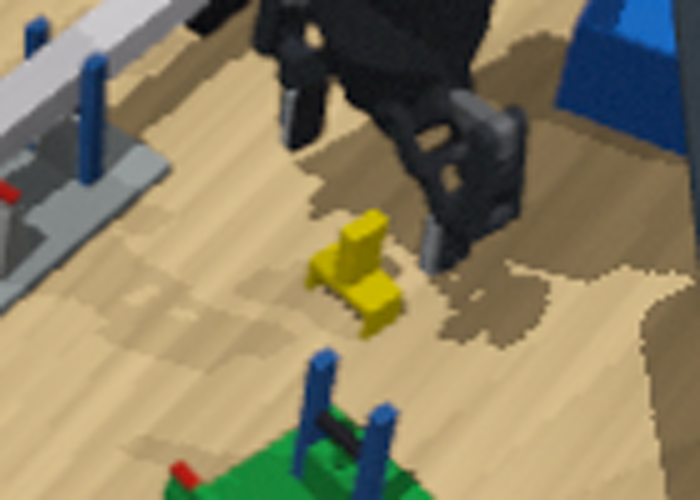

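View pics/f2.png

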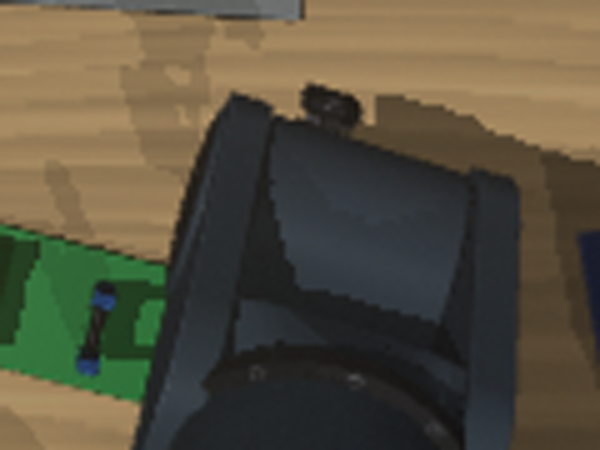

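```bash
python3 - <<'E'
from h import *
c=load("f","side")
for p in((361,211),(365,212)):
  for z in(.063,.069,.075): print(z,np.round(onz(c,(320+p[0]/5-.5,170+p[1]/5-.5),z),4))
for p in((290,150),(432,272)): print(np.round(onz(c,(320+p[0]/5-.5,170+p[1]/5-.5),.072),4))
print(robot.observe()["ee_pos"])
E
```

```text
0.063 [ 0.4326 -0.0849  0.063 ]
0.069 [ 0.4301 -0.08    0.069 ]
0.075 [ 0.4277 -0.0751  0.075 ]
0.063 [ 0.4308 -0.0856  0.063 ]
0.069 [ 0.4284 -0.0806  0.069 ]
0.075 [ 0.426  -0.0757  0.075 ]
[ 0.4751 -0.0882  0.072 ]
[ 0.3848 -0.0674  0.072 ]
[ 0.43090201 -0.08116455  0.1407166 ]
```

The camera and arm agree within about 2 mm. Next I descend to z = 0.100 and close.

```bash
python3 -m handwheel '[[0,0,-0.02,0,0,0,0],[0,0,-0.04,0,0,0,0],[0,0,-0.04,0,0,0,60],[0,0,-0.04,0,0,0,200],[0,0,-0.04,0,0,0,255]]';python3 -m handwheel '[[0,0,0,0,0,0,255],[0,0,0,0,0,0,255],[0,0,0,0,0,0,255],[0,0,0.02,0,0,0,255],[0,0,0.04,0,0,0,255]]'; python3 - <<'E'
from h import *
o=snap("g")
a=o["side"]["image"][150:270,270:450,::-1]; cv2.imwrite("pics/g1.png",cv2.resize(a,None,fx=4.4,fy=4.4,interpolation=cv2.INTER_CUBIC))
E
```

```text
time_s: 9.4
ee_pos: [0.4316, -0.0817, 0.102]
tcp_rot: [2.488, 1.914, 0.003]
force: [-0.2, -0.1, -0.3]
finger_gap: 0.0444
time_s: 9.9
ee_pos: [0.4304, -0.0813, 0.1405]
tcp_rot: [-2.489, -1.915, 0.001]
force: [0.2, 0.4, 0.5]
finger_gap: 0.009
```

View pics/g1.png

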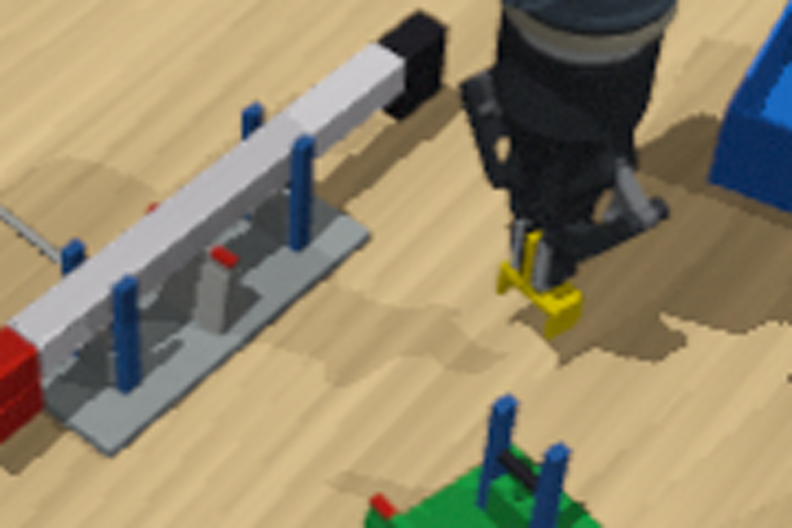

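```bash
python3 - <<'E'
from h import *
a=load("g","side")["image"][195:232,375:412,::-1]; cv2.imwrite("pics/g2.png",cv2.resize(a,None,fx=14,fy=14,interpolation=cv2.INTER_NEAREST))
E
```

```text
(no output)
```

View pics/g2.png

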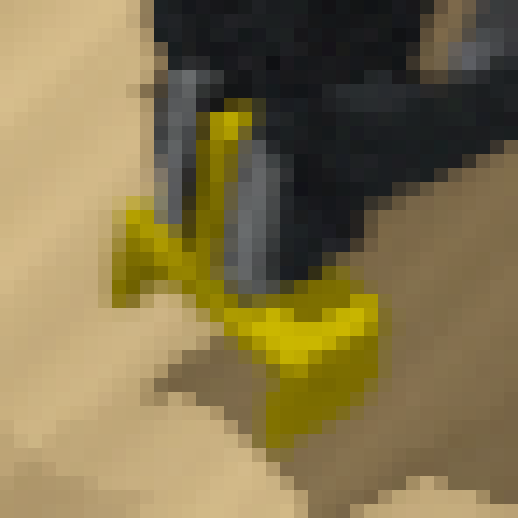

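```bash
python3 - <<'E'
from h import *
c=load("g","side")
g=lambda X,Y:(375+X/14-.5,195+Y/14-.5)
for z in (.061,):
    R=[onz(c,g(*p),z) for p in((115,230),(277,375),(380,300))]
    print(np.round(R,4),[np.linalg.norm(R[i+1]-R[i]).round(4) for i in(0,1)],"c",((R[0]+R[2])/2).round(4))
    d=R[1]-R[0];print(np.arctan2(-d[1],-d[0])); d=R[2]-R[1];print(np.arctan2(d[1],d[0])+np.pi/2)
s=robot.observe();print(s["ee_pos"]); 
t=cv2.Rodrigues(np.array(s['tcp_rot'],float))[0]; print(np.arctan2(t[1,1],t[0,1]))
E
```

```text
[[ 0.4506 -0.0754  0.061 ]
 [ 0.4129 -0.0661  0.061 ]
 [ 0.4089 -0.0902  0.061 ]] [np.float64(0.0388), np.float64(0.0244)] c [ 0.4297 -0.0828  0.061 ]
-0.24179342292044514
-0.1672074360425031
[ 0.43156951 -0.08159614  0.14192334]
-0.2589822410940053
```

The marker is held with its centre within 2 mm of the TCP. I'll carry it above the knife.

```bash
python3 -m handwheel '[[0,0,0.04,0,0,0.1,255],[0.02,0.01,0.088,0,0,0.204,255],[0.06,0.03,0.088,0,0,0.204,255],[0.1,0.055,0.088,0,0,0.204,255],[0.135,0.075,0.088,0,0,0.204,255]]';python3 -m handwheel '[[0.023,0.0156,0,0,0,0,255],[0.023,0.0156,0,0,0,0,255],[0.023,0.0156,0,0,0,0,255],[0.023,0.0156,-0.01,0,0,0,255],[0.023,0.0156,-0.01,0,0,0,255]]'; python3 - <<'E'
from h import *
o=snap("k")
s=robot.observe();print(s["ee_pos"]); t=cv2.Rodrigues(np.array(s['tcp_rot'],float))[0]; print(np.arctan2(t[1,1],t[0,1]))
a=o["side"]["image"][130:270,240:400,::-1]; cv2.imwrite("pics/k1.png",cv2.resize(a,None,fx=4.2,fy=4.2,interpolation=cv2.INTER_CUBIC))
E
```

```text
time_s: 10.5
ee_pos: [0.5672, -0.005, 0.2278]
tcp_rot: [2.281, 2.159, 0.001]
force: [0.4, -0.4, -0.6]
finger_gap: 0.009
time_s: 11.0
ee_pos: [0.5875, 0.0087, 0.2164]
tcp_rot: [-2.281, -2.157, 0.003]
force: [-0.9, -0.6, -0.2]
finger_gap: 0.009
[0.58811226 0.00880216 0.21766305]
-0.05565844492898629
```

View pics/k1.png

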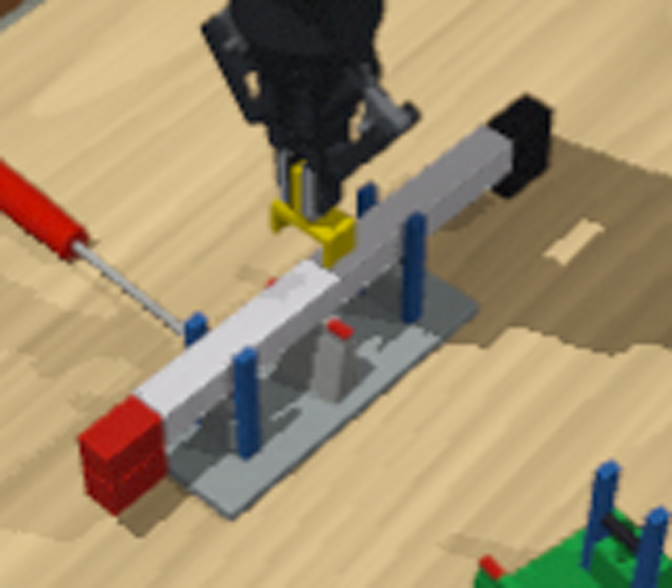

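```bash
python3 -m handwheel '[[0.001,0.0,-0.015,0,0,0,255],[0.001,0.0,-0.026,0,0,0,255],[0.001,0.0,-0.026,0,0,0,255],[0.001,0.0,-0.026,0,0,0,255]]'; python3 - <<'E'
from h import *
o=snap("l")
s=robot.observe();print(s["ee_pos"]); t=cv2.Rodrigues(np.array(s['tcp_rot'],float))[0]; print(np.arctan2(t[1,1],t[0,1]))
a=o["side"]["image"][160:230,280:350,::-1]; cv2.imwrite("pics/l1.png",cv2.resize(a,None,fx=8,fy=8,interpolation=cv2.INTER_CUBIC))
E
```

```text
time_s: 11.5
ee_pos: [0.5895, 0.0092, 0.1916]
tcp_rot: [-2.281, -2.159, 0.001]
force: [-0.0, -0.2, -0.7]
finger_gap: 0.0086
[0.58984506 0.00925114 0.19231071]
-0.05499130846047675
```

View pics/l1.png

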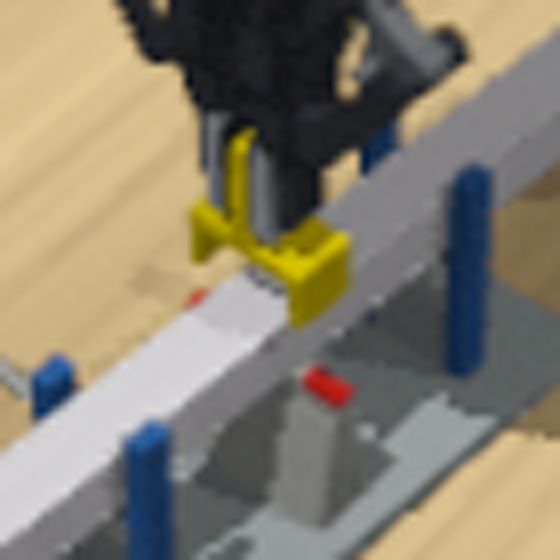

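```bash
python3 - <<'E'
from h import *
c=load("l","side")
g=lambda X,Y:(280+X/8-.5,160+Y/8-.5)
R=[onz(c,g(*p),.112) for p in((191,207),(292,272),(351,238))]
print(np.round(R,4),[np.linalg.norm(R[i+1]-R[i]).round(4) for i in(0,1)],"c",((R[0]+R[2])/2).round(4))
print("leg foot",onz(c,g(293,325),.091))
print("near knife red", onz(c,g(329,385),.06),"far",onz(c,g(197,297),.06))
print("bar near edge",onz(c,g(180,403),.084),"far edge",onz(c,g(90,372),.084))
E
```

```text
[[ 0.6099  0.0156  0.112 ]
 [ 0.5718  0.017   0.112 ]
 [ 0.5675 -0.0036  0.112 ]] [np.float64(0.0381), np.float64(0.0211)] c [0.5887 0.006  0.112 ]
leg foot [0.57134895 0.01715626 0.091     ]
near knife red [0.56684449 0.00642118 0.06      ] far [0.61879127 0.00414559 0.06      ]
bar near edge [0.58077068 0.05497573 0.084     ] far edge [0.60779876 0.0622169  0.084     ]
```

Marker and knife line up within about 1 mm in y, and the legs are astride in x. I'll lower it slowly.

```bash
python3 -m handwheel '[[0.001,0,-0.005,0,0,0,255],[0.001,0,-0.010,0,0,0,255],[0.001,0,-0.014,0,0,0,255],[0.001,0,-0.016,0,0,0,255],[0.001,0,-0.016,0,0,0,255]]'; python3 - <<'E'
from h import *
o=snap("n")
for i in range(1): s=robot.observe();print(s["ee_pos"],s["force"])
a=o["side"]["image"][150:270,240:400,::-1]; cv2.imwrite("pics/n1.png",cv2.resize(a,None,fx=5,fy=5,interpolation=cv2.INTER_CUBIC))
E
```

```text
time_s: 12.1
ee_pos: [0.5905, 0.0093, 0.1756]
tcp_rot: [-2.281, -2.159, 0.001]
force: [-0.2, 0.4, -0.1]
finger_gap: 0.0092
[0.59069835 0.00925594 0.17609009] [0.05515973 0.9682161  0.8530319 ]
```

View pics/n1.png

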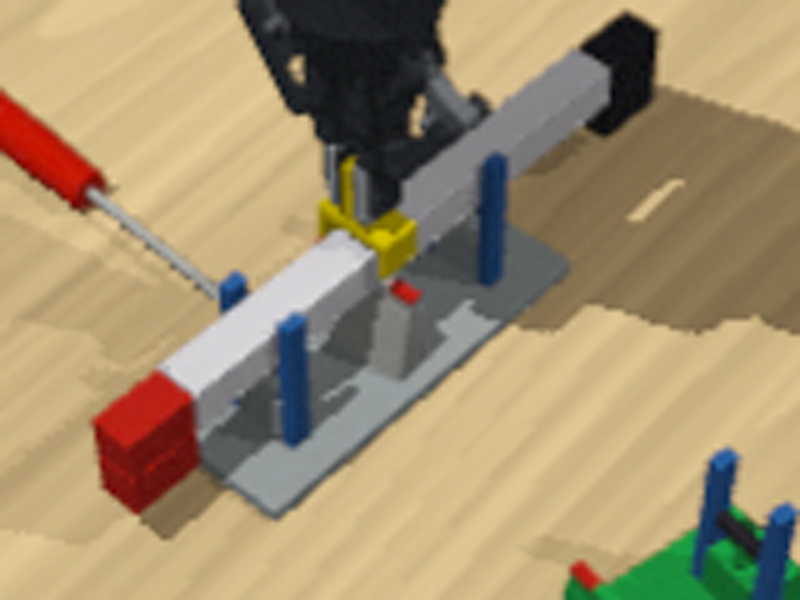

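The legs straddle the bar and it is still level. About 6 mm remains, so I'll use fine steps and watch the force.

```bash
python3 -m handwheel '[[0,0,-0.002,0,0,0,255],[0,0,-0.004,0,0,0,255],[0,0,-0.004,0,0,0,255]]'; python3 -m handwheel '[[0,0,-0.001,0,0,0,255],[0,0,-0.001,0,0,0,255]]'; python3 - <<'E'
from h import *
o=snap("p")
a=o["side"]["image"][160:230,280:350,::-1]; cv2.imwrite("pics/p1.png",cv2.resize(a,None,fx=8,fy=8,interpolation=cv2.INTER_CUBIC))
E
```

```text
time_s: 12.5
ee_pos: [0.5905, 0.0093, 0.1718]
tcp_rot: [-2.281, -2.159, 0.001]
force: [0.1, -0.1, -1.0]
finger_gap: 0.0088
time_s: 12.7
ee_pos: [0.5906, 0.0092, 0.1709]
tcp_rot: [-2.282, -2.159, 0.0]
force: [-0.6, -0.1, 0.3]
finger_gap: 0.0084
```

View pics/p1.png

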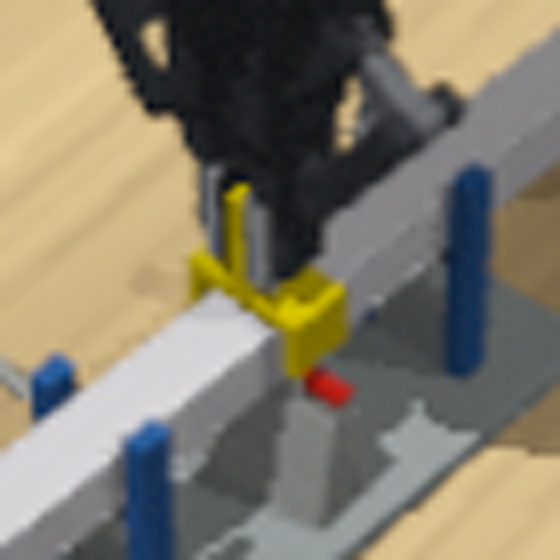

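```bash
python3 -m handwheel '[[0,0,-0.0005,0,0,0,255],[0,0,-0.0005,0,0,0,255]]'; python3 -m handwheel '[[0,0,-0.0005,0,0,0,255],[0,0,-0.0005,0,0,0,255]]'
```

```text
time_s: 13.0
ee_pos: [0.5906, 0.0093, 0.1705]
tcp_rot: [-2.282, -2.159, 0.0]
force: [0.2, -0.2, -0.2]
finger_gap: 0.0087
time_s: 13.2
ee_pos: [0.5906, 0.0093, 0.17]
tcp_rot: [-2.282, -2.159, 0.0]
force: [0.0, -0.2, 0.1]
finger_gap: 0.0089
```

```bash
python3 -m handwheel '[[0,0,-0.0005,0,0,0,255],[0,0,-0.0005,0,0,0,255]]' && python3 -m handwheel '[[0,0,0,0,0,0,215],[0,0,0,0,0,0,200],[0,0,0,0,0,0,170],[0,0,0,0,0,0,140],[0,0,0,0,0,0,140]]'; python3 - <<'E'
from h import *
o=snap("q")
a=o["side"]["image"][150:270,240:400,::-1]; cv2.imwrite("pics/q1.png",cv2.resize(a,None,fx=5,fy=5,interpolation=cv2.INTER_CUBIC))
E
```

```text
time_s: 13.4
ee_pos: [0.5906, 0.0093, 0.1695]
tcp_rot: [-2.282, -2.16, 0.0]
force: [0.3, -1.0, -0.6]
finger_gap: 0.009
time_s: 13.9
ee_pos: [0.5907, 0.0093, 0.1696]
tcp_rot: [-2.282, -2.159, -0.0]
force: [0.3, -0.2, -0.2]
finger_gap: 0.0382
```

View pics/q1.png

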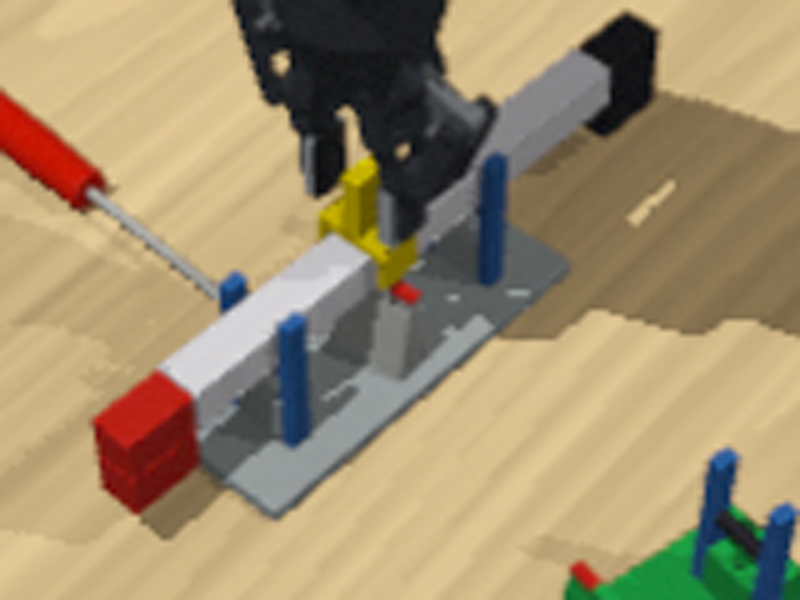

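The marker is released, upright and seated, and the bar is still level. I'll rise straight up, pull away and check.

```bash
python3 -m handwheel '[[0,0,0.01,0,0,0,140],[0,0,0.03,0,0,0,140],[0,0,0.08,0,0,0,140],[0,0,0.12,0,0,0,140],[-0.03,-0.04,0.13,0,0,0,140]]' && python3 -m handwheel '[[-0.05,-0.05,0,0,0,0,140],[-0.1,-0.1,0,0,0,0,140],[-0.1,-0.15,0,0,0,0,140],[-0.1,-0.2,0,0,0,0,140],[-0.1,-0.2,0,0,0,0,140]]';python3 -m handwheel '[[0,0,0,0,0,0,140],[0,0,0,0,0,0,140],[0,0,0,0,0,0,140],[0,0,0,0,0,0,140],[0,0,0,0,0,0,140]]'; python3 -m handwheel '[[0,0,0,0,0,0,140],[0,0,0,0,0,0,140],[0,0,0,0,0,0,140],[0,0,0,0,0,0,140],[0,0,0,0,0,0,140]]'; python3 - <<'E'
from h import *
o=snap("r")
a=o["side"]["image"][140:270,240:400,::-1]; cv2.imwrite("pics/r1.png",cv2.resize(a,None,fx=4.5,fy=4.5,interpolation=cv2.INTER_CUBIC))
a=o["top"]["image"][160:215,260:400,::-1]; cv2.imwrite("pics/r2.png",cv2.resize(a,None,fx=5.5,fy=5.5,interpolation=cv2.INTER_CUBIC))
E
```

```text
time_s: 14.5
ee_pos: [0.5638, -0.0282, 0.3048]
tcp_rot: [2.273, 2.159, 0.01]
force: [0.7, -1.4, -0.2]
finger_gap: 0.0384
time_s: 15.0
ee_pos: [0.4602, -0.2326, 0.3005]
tcp_rot: [2.282, 2.157, 0.0]
force: [0.9, 0.3, 0.6]
finger_gap: 0.039
time_s: 15.5
ee_pos: [0.4615, -0.2292, 0.2995]
tcp_rot: [2.28, 2.161, 0.0]
force: [-0.1, 0.6, -0.2]
finger_gap: 0.0387
time_s: 16.0
ee_pos: [0.4612, -0.23, 0.2994]
tcp_rot: [-2.282, -2.16, 0.0]
force: [-0.1, 0.2, 0.2]
finger_gap: 0.0386
```

View pics/r1.png

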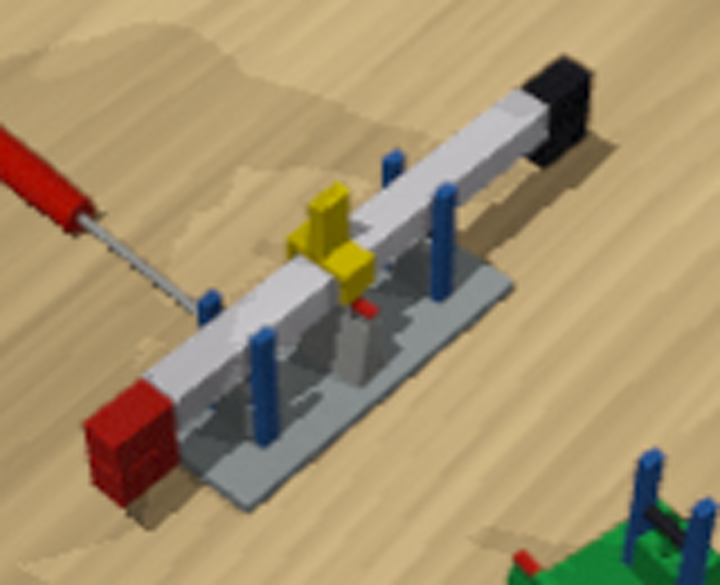

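View pics/r2.png

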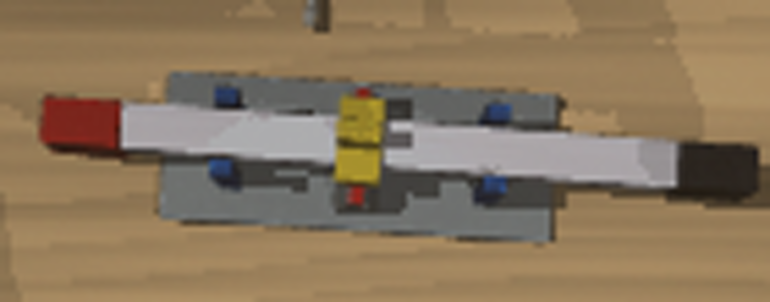

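```bash
python3 - <<'E'
from h import *
c=load("r","side");t=load("r","top")
g=lambda X,Y:(240+X/4.5-.5,140+Y/4.5-.5); h=lambda X,Y:(260+X/5.5-.5,160+Y/5.5-.5)
K=np.array([.590,.0085]);ey=np.array([.048,.9988]);ex=np.array([.9988,-.048])
J=lambda P:np.round([(P[:2]-K)@ex,(P[:2]-K)@ey],4)
print("side roof", [J(onz(c,g(*p),.089)) for p in((288,243),(343,280),(375,260))])
print("top roof", [J(onz(t,h(*p),.089)) for p in((337,182),(379,184),(383,98),(342,96))])
print("top bar edges at knife",[J(onz(t,h(*p),.084)) for p in((300,111),(300,161),(420,118),(420,168))])
print("knife red",[J(onz(t,h(*p),.06)) for p in((363,93),(356,195))])
for nm,p in(("red seam near",(178,404)),("blk seam near",(549,108))):
    o,d=ray(c,g(*p)); s=(-.012-(o[:2]-K)@ex)/(d[:2]@ex); print(nm,(o+s*d).round(4))
for n in("a","r"):
    print([ (b[1]) for b in blobs(load(n,"top"),"red",20)], [b[1] for b in blobs(load(n,"top"),"blue",500)])
E
```

```text
side roof [array([0.0174, 0.0105]), array([-0.0204,  0.0106]), array([-0.023 , -0.0104])]
top roof [array([-0.0223,  0.011 ]), array([-0.0221, -0.0099]), array([ 0.0211, -0.0095]), array([0.0209, 0.011 ])]
top bar edges at knife [array([0.0128, 0.0316]), array([-0.0123,  0.0302]), array([ 0.0127, -0.0286]), array([-0.0124, -0.03  ])]
knife red [array([0.0269, 0.0006]), array([-0.0257,  0.0012])]
red seam near [0.5837 0.1272 0.0814]
blk seam near [ 0.5701 -0.1555  0.0811]
[[321.53, 113.99], [258.65, 181.92]] [[444.67, 260.85], [62.79, 370.15]]
[[321.43, 114.07], [274.47, 181.73]] [[63.35, 369.53]]
```

The checks pass. The bar is level, with seam heights of 0.0814 and 0.0811. The marker is within 1 mm of the knife in y, and roof-plane readings put it upright and centred within about 2 mm in x. Handing in.

```bash
python3 -c "
from rig import robot
print(robot.hand_in())"
```

```text
the job is handed in; nothing more can be done
None
```

I handed the job in at about 16 s of the 72 s allowed. The bar is balanced level on the knife edge and the marker sits astride it, both untouched; no verdict was reported.

- **Bar:** I pushed the red end towards −y with the closed fingers, about 25 mm at first and then in 5 mm steps. After each step I backed off to let the bar move freely. It levelled on the third small step, with its middle about 22 mm to the −y side, and stayed level with nothing touching it.
- **Marker:** I gripped it by the fin, carried it over the knife and lowered it in small steps, the last ones 0.5 mm. I then released it and drew the arm away, and no contact force above sensor noise (about 1 N) appeared.

**Last checks, about 1.5 s after the arm left:**
- **Level:** the two seams' top corners read 81.4 mm and 81.1 mm, so the bar is level within about 0.2°. They should read 84 mm, which fits the 2 mm camera calibration.
- **Marker along the bar:** about 0.5 mm from the knife middle in the top view.
- **Marker across the bar:** within about 1 mm of centre in the top view. The side view gave about 3 mm; the limit is 8 mm.
- **Bystanders:** the screwdriver had not moved. I did not measure the tape, and the bin was hidden by the arm in the last picture. The arm never went near either of them.

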